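# Wedge the board carrier off its rests and hold it

## Task

The hinged board carrier lies on its rests in the aluminium fixture: take the tall wedge by its grip block, set it on the fixture's base plate and push it, nose first, under the middle of the carrier's front bar until the bar has just lifted, about 4 mm up and never as much as 10 mm. Finish holding the wedge there, still gripped and flat on the base plate, with the wedge alone (not the gripper) carrying the bar, so that the rests can be changed. Leave everything else on the bench where it is.

Things in the scene. Friction and masses are not known exactly. Their poses are not given: they have to be found in the camera images.
- fixture: Fixed aluminium base plate 300 x 200 mm, 10 mm thick, at any yaw to 0.35 rad. Origin on its underside, straight below the front bar. +x from the open front to the hinge, +y left, z up. Plate from x = -125 to 175 mm; the apron before the bar is empty. Black rests at y = -77 and +77 mm under the bar's ends; between them the way under the bar is free, 134 mm wide, 130 mm deep.
- carrier (a joint): Hinge of the board carrier (axis along y at fixture x = 150, z = 26 mm), rad: 0 = on its rests, grows as the bar, 150 mm from the hinge, rises (0.0267 = 4 mm). Frame 154 mm wide with a green board and a transformer, top 62 mm above the bench. Only weight holds it down (about 0.65 kg, half of it on the bar): pushing the wedge in takes 3 to 15 N.
- bar (a point): Centre of the carrier's front bar, a round steel bar along the fixture's y, 12 mm in diameter, 154 mm long. At rest its axis is 26 mm above the bench and its underside 10 mm above the base plate; it rises with the carrier.
- wedge: The tall wedge: plain aluminium, 0.18 kg, 28 mm wide. Upright grip block 30 (x) x 28 (y) x 50 mm high; origin on the underside below its centre. From x = 15 mm the ramp falls along +x from 22 mm high to 4 mm at x = 75 mm. Starts upright on the bench in one of three spots shared with the low wedge and the parallel block, nose away from the robot (yaw to 0.6 rad).
- nose (a point): Middle of the lower edge of the tall wedge's nose, 75 mm along +x from the wedge's origin, at its underside. The ramp first touches the resting bar with the nose some 19 mm past the bar's axis (wedge origin 56 mm before it); each further 10 mm lifts the bar 3 mm.
- low_wedge: Not to be used: low wedge with the same grip block (30 x 28 x 50 mm) but a short thin ramp, 8 mm high falling to 3 mm at x = 60 mm; too low to reach the bar. Origin below the grip block's centre, same axes.
- block: Not to be used: parallel block with the same grip block (30 x 28 x 50 mm) and a level bar 22 mm high from there to x = 75 mm; too high to go under the bar. Origin below the grip block's centre, same axes.
- spool: Bystander: white spool of solder wire, 60 mm across, 54 mm high, upright; origin centre of underside.
- pliers: Bystander: pliers with blue handles, about 170 mm long, lying flat, 14 mm high; origin at the pivot, underside; jaws to +x.
- flux_jar: Bystander: small jar, 44 mm across, 60 mm high; origin centre of underside.
- parts_tray: Bystander: black divided tray 110 x 90 x 28 mm; origin centre of underside.
- bare_board: Bystander: bare green circuit board 70 x 50 mm, 13 mm high with its connector; origin centre of underside.
Not all that is in view belongs to the job. What is shaped like the wedge but pink or purple is not meant.

How it is judged:
By the outcome, as a careful person would: the job done as asked, in the order asked, and still so for the second after the job is handed in, while the arm keeps its last pose, push and grip.
It also fails if it takes over 42 s, if anything falls off the work surface, if the arm or the gripper's body presses on something with over 40 N, if the wrist force passes 120 N, or if a joint passes its speed limit or range.

## Robot

A 6-joint arm with a two-finger parallel gripper is mounted at the origin on the work surface. World frame = base frame: x ahead of the robot, y to its left, z up, the work surface at z = 0. Lengths are in mm, angles in rad, forces in N, time in s.
With the tool pointing down it reaches from about 350 to 875 mm from the base axis. Payload 4.2 kg.
Tool frame: the origin (TCP) lies midway between the tips of the shut fingers; the grasp point (between the pads) lies 19 mm behind it (arm.hold_point_z is the distance from the TCP to the grasp point, in mm); z points along the fingers, y is the line along which they close (so a half turn about z gives the same grasp; the last joint's range is limited). The gripper opens to 85 mm and grips with 20 to 120 N. Pads are 22 mm wide; open, the fingers measure 114 mm over their backs; the gripper's body (76 mm by 85 mm) begins 54 mm behind the grasp point. The pads swing forward as they close: fully open they stand 13 mm farther back than shut.
Start: joints at [0.259, 0.385, 0.008, 0, -1.194, -0.259], TCP at [624.979, 0.025, 231.312] pointing down, gripper open.
Joint ranges: [-3.14, 3.14], [-1.21, 2.06], [-1.07, 1.41], [-3.16, 2.05], [-2.99, -0.16], [-3.1, 3.1]. Speed limits (rad/s): [2.79, 2.79, 3.14, 3.14, 3.14, 3.14].

## Interface

Orientations are given as a unit quaternion [x, y, z, w].
In Python, from bench import arm, vision gives the robot as it stands. The module is installed in compiled form; this text tells all that it offers.
- The arm moves only by the tool servo_tool, never from a script. Its argument "plan" is a list of rows, each a list of 7 numbers: the shift along the world's x, y, z each as a share of 300 mm, from -1 to 1, then the turn, a rotation vector about the world's x, y, z each as a share of 2 rad, from -1 to 1, then the opening, from 0 (shut) to 1 (fully open). A call has 1 to 20 rows; each row shifts and turns the commanded pose from where the row before left it; what a row does not reach is not made up. A row lasts 1/8 s, in which the tool goes at most 62.5 mm and 10.7 degrees, less where a joint would pass 70% of its speed; a pose out of reach is approached as far as the arm can. A call with a number of a shift or a turn outside -1 to 1 is refused whole. A call with a gripper value outside its range is refused whole. The fingers move at their own pace and stop on an object; the grip force is fixed at half the most. Time passes only in rows, so rows that do not move let the fingers close. It gives the time, the measured TCP pose, the force, the opening and the grip force at its end, in the units of the state.
- arm.read_state(): the state, without advancing time (a new reading comes with each control period).
- vision.get_image(name): name is "scene" or "side" or "wrist"; returns a dict with "image" (400x640x3 uint8, red, green, blue), "z_map" (400x640 float32, mm along the optical axis (not along the pixel's ray), 0 where there is no reading), "K" (3x3 intrinsics, pixels), "D" ([k1, k2, p1, p2, k3] as OpenCV has them; the pictures are not rectified), "world_to_cam" (4x4, takes a point from world to camera coordinates); the wrist camera has in their place "mount" (4x4, takes a point from camera to tool coordinates, whose origin is the TCP and whose axes are the flange's). Camera axes: x right, y down, z forward; pixel columns grow to the right and rows downward; lengths in mm; the calibration is good to about 2 mm. A picture is of the moment at which its call begins: read the wrist's pose just before it.
- arm.job_done(): hands the job in; it is judged then, once.
The state is a dict: "clock": time; "joints": joint angles; "joint_vel": joint speeds; "joint_efforts": joint torques, N m; "position": TCP position; "ee_rot": TCP orientation; "contact_force": force on the tool from outside, world axes, zero at the start; "wrist_torque": the same for the moment, N m; "gripper_width": finger opening in mm; "grasp_force": force on a finger pad.
Only numpy, scipy, OpenCV 4.12 (cv2) and the standard library are available. Lean on these libraries where they do the work, as an engineer would, in place of code of your own. Each camera call takes 0.05 s, during which the arm holds its last target. There are 200 camera calls.

## Working session

There is one attempt and no reset: what is moved stays moved. The work goes in short steps, Python scripts to look and compute and a tool call to move; the robot and the scene stay as the last step left them, time stands still between calls to the robot, and variables do not carry over. Pictures are saved under pics/ and viewed, at most 10 in all, crops included, and the job is handed in when it is done.

Besides the shell and the picture viewer there is one more tool, called after "Emit:" in YAML: its name, and indented under it one key for each argument. servo_tool: Moves the arm, as the interface text tells. Its arguments: {"type":"object","properties":{"plan":{"type":"array"}},"required":["plan"]}

```bash
mkdir -p pics; cat > h.py <<'E'
import numpy as np, cv2
from bench import arm, vision
from scipy.spatial.transform import Rotation as R
def grab(n):
    s=arm.read_state(); d=vision.get_image(n)
    if n=="wrist":
        T=np.eye(4);T[:3,:3]=R.from_quat(s["ee_rot"]).as_matrix();T[:3,3]=s["position"]
        d["c2w"]=T@d["mount"]
    else: d["c2w"]=np.linalg.inv(d["world_to_cam"])
    return d
def save(d,f): cv2.imwrite("pics/"+f,d["image"][:,:,::-1])
def cloud(d):
    z=d["z_map"];v,u=np.mgrid[:400,:640]
    p=cv2.undistortPoints(np.stack([u.ravel(),v.ravel()],1).astype(np.float64)[:,None],d["K"],d["D"])[:,0]
    P=np.c_[p,np.ones(len(p))]*z.ravel()[:,None]
    W=P@d["c2w"][:3,:3].T+d["c2w"][:3,3]
    W[z.ravel()==0]=np.nan
    return W.reshape(400,640,3)
def pix(d,W):
    i=np.linalg.inv(d["c2w"])
    return cv2.projectPoints(np.float64(W).reshape(-1,1,3),cv2.Rodrigues(i[:3,:3])[0],i[:3,3],d["K"],d["D"])[0][:,0]
E
python3 - <<'E'
from h import *
import pickle
D={n:grab(n) for n in("scene","side","wrist")}
pickle.dump(D,open("d0.pkl","wb"))
for n in("scene","side","wrist"):save(D[n],n+"0.png")
print(arm.read_state(),arm.hold_point_z)
E
```

```text
{'clock': 0.15, 'joints': array([ 2.58612353e-01,  3.85382785e-01,  6.92255060e-03, -3.27870143e-04,
       -1.19400970e+00, -2.58619456e-01]), 'joint_vel': array([ 9.97631113e-04, -1.75216826e-03,  5.03315826e-03,  3.89904019e-03,
       -1.10811599e-04, -3.94443278e-05]), 'joint_efforts': array([-6.03353892e-04, -3.92678475e+01,  1.88581592e+01,  4.18858320e+00,
       -3.39302780e-03,  5.70479813e-06]), 'position': array([6.24552796e+02, 1.39242090e-02, 2.30468006e+02]), 'ee_rot': array([-7.07061272e-01,  7.07151776e-01,  5.52432140e-04, -6.46744623e-04]), 'contact_force': array([-0.28448203,  0.11237699,  0.52852282]), 'wrist_torque': array([-0.04457016,  0.00580284,  0.10251194]), 'grasp_force': 0.0, 'gripper_width': 85.6683953804645} 18.700000000000003
```

View pics/scene0.png

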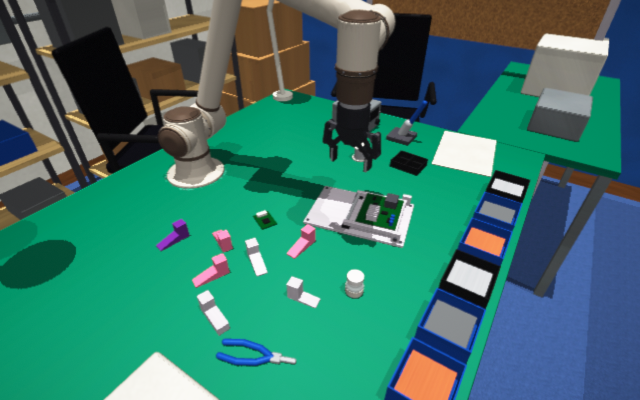

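View pics/side0.png

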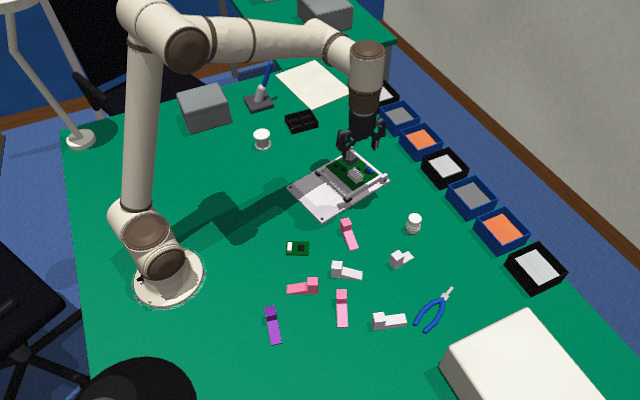

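The scene view shows three aluminium candidates at about (256,256), (302,292) and (212,311), with the fixture at (360,215). The side view shows them at (347,270), (401,259) and (389,321). I'll enlarge them and get their positions.

```bash
python3 - <<'E'
from h import *
import pickle
D=pickle.load(open("d0.pkl","rb"))
s=D["side"]["image"];a=cv2.resize(s[235:340,300:440],None,fx=4,fy=4,interpolation=2)
s=D["scene"]["image"];b=cv2.resize(s[230:340,185:330],None,fx=4,fy=4,interpolation=2)
w=max(a.shape[1],b.shape[1])
cv2.imwrite("pics/c1.png",cv2.resize(np.hstack([a[:420],b[:420]]),(800,295))[:,:,::-1])
for n,l in(("side",[(347,270),(401,260),(388,321),(336,267),(377,318),(394,257)]),("scene",[(256,256),(302,292),(212,311),(320,215),(360,215)])):
    C=cloud(D[n])
    for u,v in l: print(n,u,v,C[v,u].round(1))
# points over table height 3..60 connected clusters from both clouds
for n in("scene","side"):
    C=cloud(D[n]);im=cv2.cvtColor(D[n]["image"],cv2.COLOR_RGB2HSV)
    m=(C[...,2]>12)&(C[...,2]<70)&(C[...,0]>250)&(C[...,0]<850)&(abs(C[...,1])<500)
    k,L,st,ce=cv2.connectedComponentsWithStats(m.astype(np.uint8))
    for i in range(1,k):
        if st[i,4]>40:
            q=C[L==i]; print(n,ce[i].round(),st[i,4],np.median(q,0).round(),q.min(0).round(),q.max(0).round(),np.median(im[L==i],0))
E
```

```text
side 347 270 [ 481.1 -213.6   15. ]
side 401 260 [ 633.1 -261.7   35. ]
side 388 321 [ 505.4 -406.8   23.9]
side 336 267 [ 446.  -210.7   51.3]
side 377 318 [ 475.  -396.6   49.4]
side 394 257 [ 613.2 -252.    50.5]
scene 256 256 [ 474.8 -214.4   19.7]
scene 302 292 [ 640.3 -237.5    8.3]
scene 212 311 [ 505.6 -402.8   21.6]
scene 320 215 [517.7  33.8   8.5]
scene 360 215 [635.6  68.8  37.8]
scene [357. 153.] 67 [450. 398.  27.] [431. 387.  13.] [470. 408.  54.] [105.   8. 100.]
scene [406. 163.] 272 [630. 446.  21.] [573. 414.  12.] [686. 500.  30.] [120.  20.  14.]
scene [378. 214.] 2054 [680.  97.  36.] [560.  12.  12.] [769. 232.  65.] [105.  25.  99.]
scene [305. 237.] 302 [550. -91.  28.] [ 530. -130.   12.] [563. -61.  54.] [166.5  92.  244. ]
scene [223. 239.] 214 [ 376. -228.   41.] [ 316. -242.   12.] [ 387. -206.   53.] [171.  129.5 161. ]
scene [253. 252.] 314 [ 467. -215.   28.] [ 435. -244.   12.] [ 504. -187.   53.] [150.   3. 246.]
scene [216. 267.] 366 [ 425. -306.   27.] [ 392. -346.   12.] [ 443. -278.   54.] [168.   99.5 241. ]
scene [354. 283.] 414 [ 747. -174.  
[... 711 characters left out ...]
30.   9. 162.]
side [347. 229.] 235 [544. -90.  27.] [ 529. -134.   12.] [562. -60.  56.] [168.  93. 247.]
side [397. 258.] 177 [ 622. -255.   47.] [ 610. -266.   12.] [ 643. -236.   58.] [163.   8. 179.]
side [342. 269.] 274 [ 460. -214.   24.] [ 434. -241.   12.] [ 508. -184.   54.] [165.   7. 234.]
side [308. 285.] 276 [ 356. -221.   26.] [ 316. -241.   12.] [ 386. -189.   56.] [170. 111. 246.]
side [342. 303.] 277 [ 416. -308.   26.] [ 394. -345.   12.] [ 440. -276.   56.] [167.  83. 247.]
side [432. 311.] 280 [ 632. -425.   14.] [ 568. -469.   12.] [ 692. -395.   20.] [109.  214.  186.5]
side [388. 320.] 428 [ 502. -407.   23.] [ 464. -430.   12.] [ 557. -378.   56.] [165.    6.  239.5]
```

View pics/c1.png

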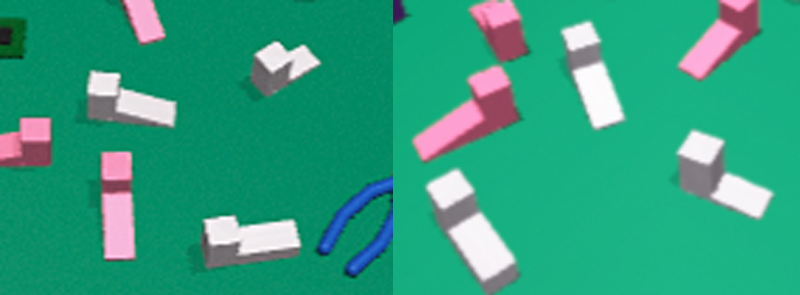

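View pics/wrist0.png

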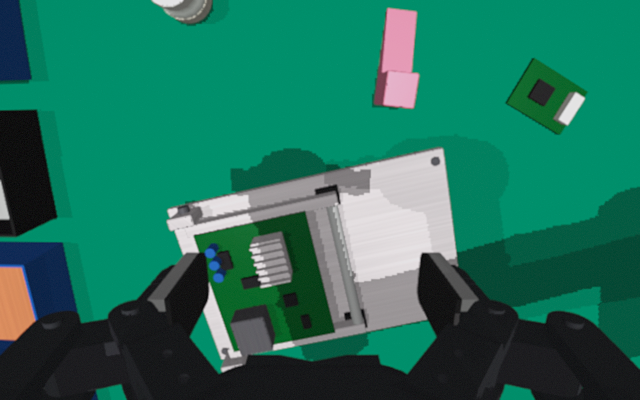

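The crop shows the tall wedge as the part whose ramp falls from its block, at side (347,270) and scene (256,256). The low wedge is at scene (302,292), and the level block is at scene (212,311). In the wrist view the plate's near-right corner is at (444,149), and the bar runs from about (337,195) to (365,325).

```bash
cat > fit.py <<'E'
from h import *
from scipy.optimize import least_squares
def wedge_fit(C,x0,yaw0):
    m=(np.hypot(C[...,0]-x0[0]-20,C[...,1]-x0[1])<75)&(C[...,2]>3)&(C[...,2]<60)
    P=C[m]
    def sd(q,x1,x2,zt):  # box distance in xz with y
        return 0
    def res(p):
        c,s=np.cos(p[2]),np.sin(p[2]);d=P[:,:2]-p[:2]
        x=d[:,0]*c+d[:,1]*s;y=-d[:,0]*s+d[:,1]*c;z=P[:,2]
        def sdf(ds):
            a=np.array(ds);return np.where(a.max(0)>0,np.sqrt((np.maximum(a,0)**2).sum(0)),a.max(0))
        b=sdf([abs(x)-15,abs(y)-14,z-50])
        n=np.hypot(18,60)
        r=sdf([((z-22)*60+(x-15)*18)/n,x-75,15-x,abs(y)-14])
        return np.minimum(b,r)
    best=least_squares(res,[*x0,yaw0],loss="soft_l1",f_scale=2)
    return best.x,len(P),np.median(abs(res(best.x)))
E
python3 - <<'E'
from fit import *
import pickle
D=pickle.load(open("d0.pkl","rb"))
for n in("scene","side"):
    C=cloud(D[n])
    for y in(-.4,0,.4): print(n,wedge_fit(C,(447,-213),y))
W=D["wrist"];C=cloud(W)
v,u=np.mgrid[:400,:640]
m=(abs(C[...,2]-10)<3)&(u>200)&(u<470)&(v>130)&(v<350)
print(np.isfinite(C[...,2]).mean(),C[149+6,438],C[250,400],C[20,560])
cv2.imwrite("pics/c2.png",cv2.resize(W["image"][130:370,150:470],None,fx=2.5,fy=2.5,interpolation=2)[:,:,::-1])
E
```

```text
scene (array([ 452.90898905, -204.51159354,   -0.5754694 ]), 460, np.float64(0.9384663943461176))
scene (array([ 452.9089749 , -204.5116124 ,   -0.57546764]), 460, np.float64(0.93846465504161))
scene (array([ 452.87157134, -204.52300157,   -0.56501853]), 460, np.float64(0.9335681146814534))
side (array([ 450.96628066, -201.86437803,   -0.55949454]), 556, np.float64(2.3513485152515705))
side (array([ 450.9669604 , -201.86472413,   -0.55951632]), 556, np.float64(2.3511668957998575))
side (array([ 450.91090231, -201.84442455,   -0.55972662]), 556, np.float64(2.356734296410886))
0.99608984375 [494.79439689 -12.71677661  10.41140817] [526.73844301  94.26429473   8.8551594 ] [ 378.68886249 -147.07082184   -1.25431464]
```

View pics/c2.png

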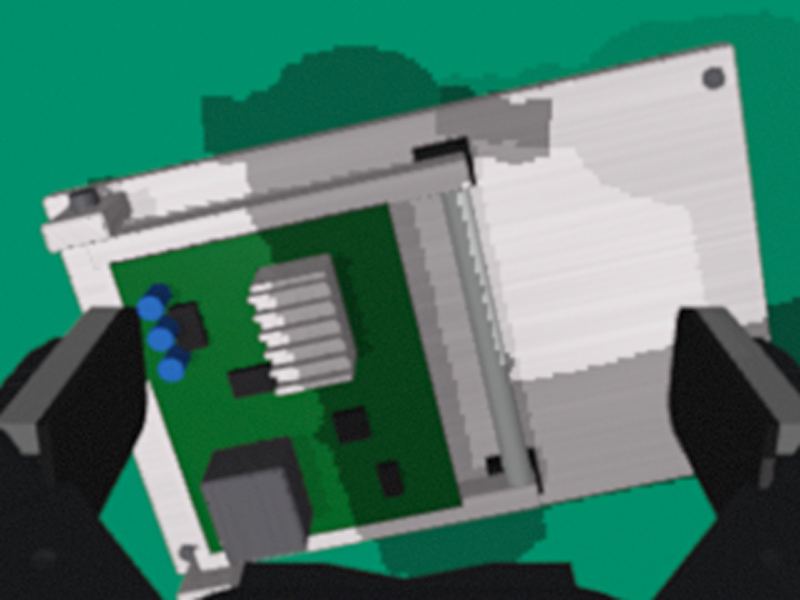

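The crop shows plate corners at crop (733,43) and (43,200). The front edge runs to (768,318), the far long edge runs from (545,507) to (690,478), and the bar runs from (455,195) to (517,485). Crop pixels convert as /2.5 plus (150,130).

```bash
python3 - <<'E'
from fit import *
import pickle
D=pickle.load(open("d0.pkl","rb"));W=D["wrist"]
def hit(c,z):
    uv=np.array(c)/2.5+[150,130]
    p=cv2.undistortPoints(np.float64(uv)[None,None],W["K"],W["D"])[0,0]
    r=W["c2w"][:3,:3]@[*p,1];o=W["c2w"][:3,3];return (o+r*(z-o[2])/r[2])[:2]
E=[((733,43),10,'y',-100),((600,72),10,'y',-100),((350,130),10,'y',-100),((200,164),10,'y',-100),((60,196),10,'y',-100),
((733,46),10,'x',-125),((750,180),10,'x',-125),((766,305),10,'x',-125),((43,200),10,'x',175),
((560,504),10,'y',100),((685,479),10,'y',100),((455,200),32,'x',0),((487,340),32,'x',0),((515,470),32,'x',0)]
H=[hit(c,z) for c,z,_,_ in E]
def res(p):
    c,s=np.cos(p[2]),np.sin(p[2]);r=[]
    for h,(_,_,a,v) in zip(H,E):
        d=h-p[:2]; r.append((d[0]*c+d[1]*s if a=='x' else -d[0]*s+d[1]*c)-v)
    return r
f=least_squares(res,[610,70,.2]);print(f.x,np.round(res(f.x),1))
for n in("scene","side","wrist"): # bar top points check
    C=cloud(D[n]);c,s=np.cos(f.x[2]),np.sin(f.x[2]);d=C[...,:2]-f.x[:2]
    x=d[...,0]*c+d[...,1]*s;y=-d[...,0]*s+d[...,1]*c;z=C[...,2]
    m=(abs(x)<12)&(abs(y)<60)&(z>28)&(z<36);print(n,m.sum(),np.median(x[m]),np.median(z[m]))
    m=(x>-110)&(x<-30)&(abs(y)<80);print(np.median(z[m]))
E
```

```text
[5.89436741e+02 1.05521083e+02 2.25827867e-01] [-0.8 -1.  -0.2 -0.   0.1 -0.1  0.1 -0.1 -0.8  0.9  1.   0.3  0.1  0.5]
scene 82 0.7193396747822725 30.824982361995296
11.702494657822854
side 81 -2.3429862044048644 31.99158156925705
523.5991170772836
wrist 1010 0.005759359581440915 30.62981653768935
9.37430095499326
```

Emit:
servo_tool:
  plan:
    - [-0.096,-0.113,-0.01,0,0,0.083,1]
    - [-0.096,-0.113,-0.01,0,0,0.083,1]
    - [-0.096,-0.113,-0.01,0,0,0.083,1]
    - [-0.096,-0.113,-0.01,0,0,0.083,1]
    - [-0.096,-0.113,-0.01,0,0,0.083,1]
    - [-0.096,-0.113,-0.01,0,0,0.083,1]
    - [0,0,0,0,0,0,1]
    - [0,0,0,0,0,0,1]
    - [0,0,0,0,0,0,1]

```text
clock: 1.27
position: [452.9, -202.8, 213.3]
ee_rot: [0.959, -0.283, 0.0, -0.0]
contact_force: [0.1, -0.2, 0.0]
gripper_width: 85.5
grasp_force: 0.0
```

```bash
python3 - <<'E'
from fit import *
d=grab("wrist");save(d,"w1.png");C=cloud(d)
print(wedge_fit(C,(452,-203),-.57));s=arm.read_state();print(s["position"],R.from_quat(s["ee_rot"]).as_matrix().round(3),s["contact_force"])
for z in(50,):
    m=(abs(C[...,2]-z)<3)&(np.hypot(C[...,0]-452,C[...,1]+203)<35);print(m.sum(),np.median(C[m],0),cv2.minAreaRect(np.float32(C[m][:,:2])))
E
```

```text
(array([ 452.14518092, -203.72226908,   -0.5617615 ]), 3076, np.float64(0.5453900276755999))
[ 452.89276525 -202.75315567  213.2562692 ] [[ 0.84  -0.543  0.   ]
 [-0.543 -0.84   0.   ]
 [ 0.    -0.    -1.   ]] [ 0.08578004 -0.65877289 -0.42681477]
1045 [ 453.28334481 -204.72284428   49.41810047] ((452.83740234375, -204.3368682861328), (27.84965705871582, 30.06500816345215), 57.923702239990234)
```

View pics/w1.png

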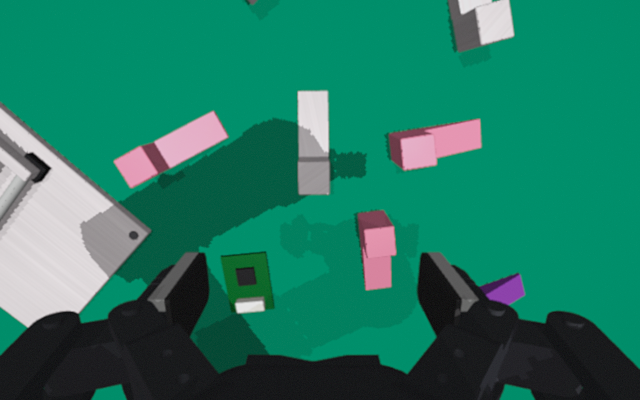

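The wrist view shows the tall wedge upright at (313,145), with its grip block at (313,178), lined up with the tool. There is room for the fingers, with pink parts at (375,235) and (410,150).

Emit:
servo_tool:
  plan:
    - [0,-0.005,-0.1,0,0,0.0065,0.7]
    - [0,0,-0.1,0,0,0,0.7]
    - [0,0,-0.1,0,0,0,0.7]
    - [0,0,-0.1,0,0,0,0.7]
    - [0,0,-0.1,0,0,0,0.7]
    - [0,0,-0.08,0,0,0,0.7]
    - [0,0,-0.05,0,0,0,0.7]
    - [0,0,-0.028,0,0,0,0.7]
    - [0,0,0,0,0,0,0.7]
    - [0,0,0,0,0,0,0.7]
    - [0,0,0,0,0,0,0]
    - [0,0,0,0,0,0,0]
    - [0,0,0,0,0,0,0]
    - [0,0,0,0,0,0,0]
    - [0,0,0,0,0,0,0]
    - [0,0,0,0,0,0,0]
    - [0,0,0,0,0,0,0]
    - [0,0,0,0,0,0,0]

```text
clock: 3.58
position: [452.8, -204.9, 16.6]
ee_rot: [0.961, -0.277, 0.001, -0.0]
contact_force: [-1.0, 2.6, 5.2]
gripper_width: 27.5
grasp_force: 59.8
```

Emit:
servo_tool:
  plan:
    - [0,0,0.05,0,0,0,0]
    - [0,0,0.1,0,0,0,0]
    - [0,0,0.1,0,0,0,0]
    - [0,0,0.1,0,0,0,0]
    - [0,0,0.05,0,0,0,0]
    - [0.0183,0.1204,0,0,0,0.0491,0]
    - [0.0183,0.1204,0,0,0,0.0491,0]
    - [0.0183,0.1204,0,0,0,0.0491,0]
    - [0.0183,0.1204,0,0,0,0.0491,0]
    - [0.0183,0.1204,0,0,0,0.0491,0]
    - [0.0183,0.1204,0,0,0,0.0491,0]
    - [0.0183,0.1204,0,0,0,0.0491,0]
    - [0.0183,0.1204,0,0,0,0.0491,0]
    - [0,0,0,0,0,0,0]
    - [0,0,-0.09,0,0,0,0]
    - [0,0,-0.09,0,0,0,0]
    - [0,0,-0.09,0,0,0,0]
    - [0,0,0,0,0,0,0]
    - [0,0,0,0,0,0,0]

```text
clock: 5.95
position: [496.5, 83.8, 55.6]
ee_rot: [0.994, 0.111, 0.0, -0.0]
contact_force: [0.5, -0.8, -1.9]
gripper_width: 27.3
grasp_force: 59.5
```

```bash
python3 - <<'E'
from fit import *
s=arm.read_state();M=R.from_quat(s["ee_rot"]).as_matrix();p=s["position"]
print(p,M.round(4),s["contact_force"],s["gripper_width"])
f=np.array([589.4,105.5]);a=.226;c,sn=np.cos(a),np.sin(a);d=p[:2]-f
print("tcp in fixture",d[0]*c+d[1]*sn,-d[0]*sn+d[1]*c,"yaw rel",np.arctan2(-M[1,1],-M[0,1])-np.pi/2-a, np.arctan2(M[1,0],M[0,0])-a)
ims=[]
for n in("wrist","side"):
    d=grab(n);C=cloud(d)
    ims.append(d["image"])
    if n=="side":
        u,v=pix(d,[p[0]+20,p[1],60])[0].astype(int);cr=d["image"][v-50:v+50,u-60:u+60]
cv2.imwrite("pics/m2.png",np.hstack([cv2.resize(ims[0],(480,300)),cv2.resize(cr,(320,300))[:,:]])[:,:,::-1])
E
```

```text
[496.53913362  83.80899527  55.55242457] [[ 9.752e-01  2.214e-01  8.000e-04]
 [ 2.214e-01 -9.752e-01  1.000e-04]
 [ 8.000e-04  1.000e-04 -1.000e+00]] [ 0.51112395 -0.84357313 -1.86901646] 27.330535432173473
tcp in fixture -95.36000521486041 -0.3310536779714681 yaw rel -0.002717916497348344 -0.002717856977209443
```

View pics/m2.png

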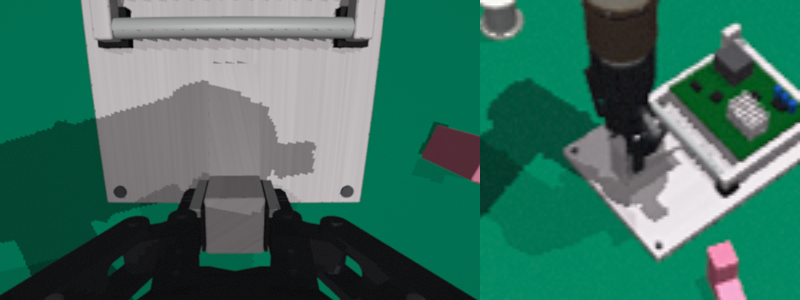

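The wrist half shows the wedge gripped square on, with its block at (236,215) and the bar ahead at (235,25). The side half shows it above the apron, clear of the bar. Now I'll refine the bar and wedge positions.

```bash
cat > chk.py <<'E'
from fit import *
f=np.array([589.4,105.5]);a=.226;c,sn=np.cos(a),np.sin(a)
def chk():
    s=arm.read_state();p=s["position"]
    d=grab("wrist");C=cloud(d);q=C[...,:2]-f
    x=q[...,0]*c+q[...,1]*sn;y=-q[...,0]*sn+q[...,1]*c;z=C[...,2]
    e=p[:2]-f;X=e[0]*c+e[1]*sn;Y=-e[0]*sn+e[1]*c
    print("tcp fix",X,Y,p[2],"F",s["contact_force"]@np.array([c,sn,0]),s["contact_force"].round(1),"w",s["gripper_width"])
    for lo,hi in((-60,-30),(-20,20),(30,60)):
        m=(abs(x)<15)&(y>lo)&(y<hi)&(z>24)&(z<45)&(x>X+20)
        P=np.c_[x[m],z[m]]
        if len(P)<30: print("bar few");continue
        r=least_squares(lambda t:np.hypot(P[:,0]-t[0],P[:,1]-t[1])-6,[0,26],loss="soft_l1",f_scale=.5)
        print("bar",lo,len(P),r.x.round(2),"ztop",np.percentile(z[m],95).round(1))
    m=(x>-100)&(x<-20)&(abs(y)>30)&(abs(y)<75)&(z<20);print("plate z",np.median(z[m]))
    m=(abs(x-X)<14)&(abs(y-Y)<12)&(z>p[2]+15);
    if m.sum()>20: print("top",m.sum(),np.median(z[m]),"x",np.percentile(x[m],[2,98]).round(1),"y",np.percentile(y[m],[2,98]).round(1))
    m=(x>X+25)&(x<X+85)&(abs(y-Y)<11)&(z<p[2]+15)&(z>p[2]-13)
    if m.sum()>20:
        k=np.polyfit(x[m]-X,z[m],1);print("ramp",m.sum(),k,"xmax",(x[m]-X).max(),"z@15",np.polyval(k,15))
    return x,y,z
E
python3 -c "
from chk import *
chk()"
```

```text
tcp fix -94.9578142031884 -0.03210697919562122 56.07567674317624 F 0.5462216715522423 [ 0.5  0.5 -1.9] w 26.84201483608986
bar -60 1876 [ 0.06 25.66] ztop 32.3
bar -20 2529 [ 0.08 25.67] ztop 32.3
bar 30 1937 [ 0.03 25.56] ztop 32.2
plate z 9.552368167579175
top 9834 89.47303001583916 x [-107.7  -81.1] y [-11.4  11.2]
ramp 6235 [-0.29714724 65.0692886 ] xmax 73.48920943986467 z@15 60.61207997211653
```

Emit:
servo_tool:
  plan:
    - [0,0,-0.04,0,0,0,0]
    - [0,0,-0.04,0,0,0,0]
    - [0,0,-0.01,0,0,0,0]
    - [0,0,-0.003,0,0,0,0]
    - [0,0,0,0,0,0,0]
    - [0,0,0,0,0,0,0]

```text
clock: 6.85
position: [496.4, 84.3, 27.1]
ee_rot: [0.994, 0.112, 0.0, -0.0]
contact_force: [0.4, -0.2, -2.0]
gripper_width: 27.1
grasp_force: 59.7
```

Emit:
servo_tool:
  plan:
    - [0,0,-0.003,0,0,0,0]
    - [0,0,0,0,0,0,0]
    - [0,0,0,0,0,0,0]

```text
clock: 7.22
position: [496.4, 84.2, 26.6]
ee_rot: [0.994, 0.112, 0.0, -0.0]
contact_force: [-2.7, 0.9, 5.1]
gripper_width: 27.2
grasp_force: 60.2
```

Emit:
servo_tool:
  plan:
    - [0,0,-0.002,0,0,0,0]
    - [0,0,0,0,0,0,0]
    - [0,0,0,0,0,0,0]

```text
clock: 7.6
position: [496.4, 84.3, 26.6]
ee_rot: [0.994, 0.112, 0.0, -0.0]
contact_force: [-4.7, 0.4, 9.8]
gripper_width: 27.1
grasp_force: 61.3
```

Emit:
servo_tool:
  plan:
    - [0.0162,0.0037,0,0,0,0,0]
    - [0.0162,0.0037,0,0,0,0,0]
    - [0.0162,0.0037,0,0,0,0,0]
    - [0.0162,0.0037,0,0,0,0,0]
    - [0.0162,0.0037,0,0,0,0,0]
    - [0.0162,0.0037,0,0,0,0,0]
    - [0.0162,0.0037,0,0,0,0,0]
    - [0.0162,0.0037,0,0,0,0,0]
    - [0,0,0,0,0,0,0]
    - [0,0,0,0,0,0,0]

```text
clock: 8.85
position: [533.7, 91.9, 26.6]
ee_rot: [0.994, 0.112, -0.001, 0.001]
contact_force: [-6.8, -2.3, 11.5]
gripper_width: 27.3
grasp_force: 61.5
```

```bash
python3 -c "
from chk import *
chk()"
```

```text
tcp fix -57.301427790592555 -0.7609076629229232 26.633273734683595 F -7.148227062684244 [-6.8 -2.3 11.5] w 27.27519683009404
bar -60 2338 [1.000e-02 2.566e+01] ztop 32.3
bar -20 3099 [ 0.15 25.56] ztop 32.2
bar 30 2354 [-1.000e-02  2.556e+01] ztop 32.2
plate z 9.55498785856085
top 9645 60.09778210798973 x [-70.1 -43.4] y [-12.1  10.5]
ramp 6601 [-0.08481898 28.74280483] xmax 84.99393831865422 z@15 27.47052007842676
```

Emit:
servo_tool:
  plan:
    - [0.0065,0.0018,0,0,0,0,0]
    - [0.0065,0.0018,0,0,0,0,0]
    - [0.0065,0.0015,0,0,0,0,0]
    - [0.0065,0.0015,0,0,0,0,0]
    - [0.0065,0.0015,0,0,0,0,0]
    - [0,0,0,0,0,0,0]
    - [0,0,0,0,0,0,0]

```text
clock: 9.78
position: [537.9, 92.6, 26.6]
ee_rot: [0.994, 0.111, -0.007, 0.002]
contact_force: [-20.2, -3.4, 24.1]
gripper_width: 27.1
grasp_force: 63.1
```

```bash
python3 -c "
from chk import *
chk()"
```

```text
tcp fix -53.11202815253792 -1.0120600432766995 26.591081247781368 F -20.440513609257973 [-20.2  -3.4  24.1] w 27.14759496541833
bar -60 2329 [ 0.04 26.07] ztop 32.7
bar -20 3382 [-0.03 26.01] ztop 32.6
bar 30 2327 [ 0.03 25.97] ztop 32.6
plate z 9.558621795208055
top 9354 60.19849110518964 x [-65.9 -39.2] y [-12.3  10.2]
ramp 7463 [2.07987285e-02 2.43167399e+01] xmax 84.99571515540134 z@15 24.62872078099073
```

Emit:
servo_tool:
  plan:
    - [0.0065,0.0018,0.002,0,0,0,0]
    - [0.0065,0.0018,0,0,0,0,0]
    - [0.0065,0.0018,0,0,0,0,0]
    - [0,0,0,0,0,0,0]
    - [0,0,0,0,0,0,0]

```text
clock: 10.45
position: [543.8, 93.7, 26.6]
ee_rot: [0.994, 0.111, -0.007, 0.002]
contact_force: [-18.1, -3.0, 19.6]
gripper_width: 27.4
grasp_force: 62.4
```

```bash
cat >> chk.py <<'E'
def tilt():
    x,y,z=chk();s=arm.read_state();p=s["position"];e=p[:2]-f;X=e[0]*c+e[1]*sn;Y=-e[0]*sn+e[1]*c
    m=(abs(x-X)<11)&(abs(y-Y)<10)&(abs(z-60)<4);A=np.c_[x[m]-X,y[m]-Y,np.ones(m.sum())]
    print("top plane slope",np.linalg.lstsq(A,z[m],rcond=None)[0]);M=R.from_quat(s["ee_rot"]).as_matrix()
    print("tool z axis fix",[M[0,2]*c+M[1,2]*sn,-M[0,2]*sn+M[1,2]*c],"yaw",np.arctan2(M[1,0],M[0,0])-a)
    m=(x>-100)&(x<-70)&(abs(y)>40)&(abs(y)<75)&(z<20);A=np.c_[x[m],y[m],np.ones(m.sum())]
    if m.sum()>50:print("plate slope",np.linalg.lstsq(A,z[m],rcond=None)[0])
E
python3 -c "
from chk import *
tilt()"
```

```text
tcp fix -47.035763548499446 -1.2713214375503572 26.641793629021933 F -18.329805850249322 [-18.1  -3.   19.6] w 27.436635542871656
bar -60 2283 [ 0.12 27.87] ztop 34.5
bar -20 4289 [-1.12 27.82] ztop 34.3
bar 30 2299 [ 0.08 27.75] ztop 34.4
plate z 9.555029920184836
top 9340 60.221040068810666 x [-59.8 -33.1] y [-12.5   9.9]
ramp 8590 [ 0.09655835 21.78402655] xmax 84.99805823919485 z@15 23.232401769436475
top plane slope [-2.54015440e-03 -3.09863408e-03  5.96119131e+01]
tool z axis fix [np.float64(-0.014630220096689416), np.float64(-0.0024061009571991927)] yaw -0.003986067868952531
plate slope [ 1.75594991e-02 -1.33373076e-03  1.07503251e+01]
```

Emit:
servo_tool:
  plan:
    - [0.006,0.002,0.001,0,0,0,0]
    - [0.006,0.002,0,0,0,0,0]
    - [0.006,0.002,0,0,0,0,0]
    - [0,0,0,0,0,0,0]
    - [0,0,0,0,0,0,0]

```text
clock: 11.12
position: [549.6, 95.5, 26.6]
ee_rot: [0.994, 0.111, -0.007, 0.002]
contact_force: [-16.4, -4.8, 16.7]
gripper_width: 27.2
grasp_force: 62.1
```

```bash
python3 -c "
from chk import *
tilt()
d=grab('wrist');e=grab('side')['image'][130:230,270:400]
cv2.imwrite('pics/m3.png',np.hstack([cv2.resize(d['image'],(480,300)),cv2.resize(e,(320,300))])[:,:,::-1])"
```

```text
tcp fix -40.983019088705355 -0.7890261518998702 26.63906089368347 F -17.026174174455424 [-16.4  -4.8  16.7] w 27.216691623014942
bar -60 2328 [ 0.19 29.66] ztop 36.2
bar -20 4463 [-1.36 29.59] ztop 36.1
bar 30 2273 [ 0.19 29.55] ztop 36.1
plate z 9.539254586788928
top 9367 60.2036324922085 x [-53.7 -27.1] y [-12.1  10.4]
ramp 9040 [ 0.18392255 19.32594031] xmax 84.99665482597584 z@15 22.084778541868644
top plane slope [ 5.09869810e-03 -3.74665276e-03  5.96058723e+01]
tool z axis fix [np.float64(-0.014093373256637782), np.float64(-0.0023915222510208093)] yaw -0.004191342777846441
plate slope [ 2.02768364e-01 -3.53546894e-03  2.36088287e+01]
```

View pics/m3.png

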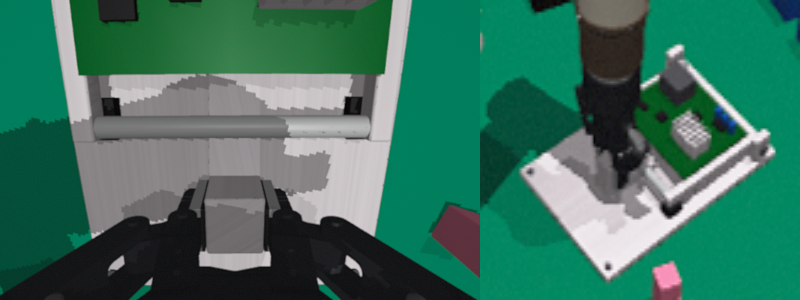

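The bar, at about (232,127) in the wrist half, is 4.0 mm up on the ramp. The gripper stays well short of it, and the block top is level at plate height + 50 mm.

```bash
python3 -c "
from bench import arm
print(arm.job_done())"
```

```text
the job is handed in; nothing more can be done
None
```

The job is handed in: the tall wedge is still gripped, sits flat on the base plate under the middle of the front bar, and alone holds the bar about 4.0 mm up by the last camera measurement; no verdict came back.

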